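Put the clamping wedge away in the sliding-cover case

TASK

Put the dark hardwood clamping wedge away: slide the cover of the wooden case fully back, lay the wedge on the bottom of the case, and slide the cover fully shut over it.

Things in the scene. Friction and masses are not known exactly. Their poses are not given: they have to be found in the camera images.
- case: mid-brown wooden case 160 (x) x 108 (y) x 50 (z) mm, fixed on the bench, its pale cover sliding out towards its -x. Origin: centre of underside, z up. Floor 6 mm thick; inside 144 (x -72 to 72) x 92 (y -46 to 46) mm. All walls 8 mm thick, 50 mm high, but the one at -x 40 mm, under the cover. The cover is a captive board in grooves, 40 to 46 mm above the bench.
- cover (a joint): distance d the cover is slid back along the case's -x, m: 0 = shut against the +x wall, 0.125 = fully back (stop). Starts a little ajar, stays where left, takes about 2 N plus drag of 6 N per m/s. The case is then open from x = 72 mm - d to 72 mm (fully back: -53 to 72 mm).
- cover_grip (a point): centre of the top of the upright wooden grip bar on the cover, 68 mm above the bench; the bar is 14 mm thick (case x), 54 mm long (case y) and rises 22 mm above the cover. It moves with the cover: over the case's x = -d, y = 0. Axes as the case's.
- wedge: dark hardwood clamping wedge, loose on the bench, 30 (x) x 85 (y) x 24 (z, at its thick end) mm, tapering along y; its long sides (facing its +x and -x) are upright and parallel, 30 mm apart. Origin: centre of its underside, z up. 40 to 70 g.

How it is judged:
By the outcome, as a careful person would: the job done as asked, in the order asked, and still so for the second after the job is handed in, with the robot touching nothing.
It also fails if it takes over 56 s, if anything falls off the work surface, if the arm or the gripper's body presses on something with over 40 N, if the wrist force passes 120 N, or if a joint passes its speed limit or range.

ROBOT

A 6-joint arm with a two-finger parallel gripper is mounted at the origin on a cart in front of the work surface, level with it; the furniture and walls round the work are solid. World frame = base frame: x ahead of the robot, y to its left, z up, the work surface at z = 0. Lengths are in mm, angles in rad, forces in N, time in s.
With the tool pointing down it reaches from about 350 to 1000 mm from the base axis. Payload 7.1 kg.
Tool frame: the origin (TCP) lies on the centre line of the jaws, within the pads' length; the fingertips stand 14 mm ahead of it and the grasp point (between the pads) lies 5 mm behind it; z points along the fingers, y is the line along which they close (so a half turn about z gives the same grasp; the last joint's range is limited). The gripper opens to 85 mm and grips with 20 to 120 N. Pads are 22 mm wide; open, the fingers measure 114 mm over their backs; the gripper's body (76 mm by 85 mm) begins 54 mm behind the grasp point. The pads swing forward as they close: fully open they stand 13 mm farther back than shut.
Start: joints at [1.233, 0.423, 1.63, -0, 1.089, -0.019], TCP at [195.86, 593.501, 211.219] pointing down, gripper open.
Joint ranges: [-3, 3], [-0.9, 2.11], [0.09, 2.58], [-1.31, 4.45], [0.11, 2.69], [-2.54, 2.54]. Speed limits (rad/s): [2.39, 2.39, 3.01, 3.14, 3.14, 3.14].

INTERFACE

Orientations are given as a unit quaternion [w, x, y, z].
In Python, from workcell import readout, imaging, job_done gives the robot as it stands.
- The arm moves only by the tool send_rows, never from a script. Its arguments are lists of equal length, an entry for each row: "fingers": the finger opening in mm, from 0 to 85.4; "delta_pos": the shift along the tool's x, y, z in mm, a list of three; "yaw": the turn about the tool's z in degrees. A call has 1 to 5 rows; each row shifts and turns the commanded pose from where the row before left it, along the tool's axes as they then stand; what a row does not reach is not made up. A row lasts 1/12 s, in which the tool goes at most 41.7 mm and 7.16 degrees, less where a joint would pass 70% of its speed; a pose out of reach is approached as far as the arm can. A call with a gripper value outside its range is refused whole. The fingers move at their own pace and stop on an object; the grip force is fixed at half the most. Time passes only in rows, so rows that do not move let the fingers close. It gives the time, the measured TCP pose, the force, the opening and the grip force at its end, in the units of the state.
- readout.read_state(): the state, without advancing time (a new reading comes with each control period).
- imaging.camera(name): name is "scene" or "top" or "wrist"; returns a dict with "color" (400x640x3 uint8, red, green, blue), "z_map" (400x640 float32, mm along the optical axis (not along the pixel's ray), 0 where there is no reading), "mtx" (3x3 intrinsics, pixels), "origin" and "orientation" of the camera in the world. Camera axes: x right, y up, looking along -z (the intrinsics and any distortion apply to the point x, -y, -z); pixel columns grow to the right and rows downward; lengths in mm; the calibration is good to about 2 mm. A picture is of the moment at which its call begins.
- job_done(): hands the job in; it is judged then, once.
Trained networks look in the newest picture that a camera, given by its name, has taken for a name from the list of things; names that differ only in an ending like _2 or _b are one class to them, and where a whole thing is asked for, a point or a joint stands for the part that bears it (a point fixed in the world has none). Each returns a list of dicts, best first, with "p" (0 to 1); they miss things now and then, are a little off and sometimes report something else, mostly with a low value. They report only what shows in the picture. A call takes as long as a camera call.
- imaging.trace(camera, target): "region" (400x640 bool, what is visible of it) and "position" ([row, column] in pixels, amid what is visible of it).
- imaging.spot_point(camera, target): "position" ([row, column] in pixels: a listed point, or the origin of a listed thing).
The state is a dict: "clock": time; "q": joint angles; "qvel": joint speeds; "effort": joint torques, N m; "position": TCP position; "tool_rot": TCP orientation; "wrist_force": force on the tool from outside, world axes, zero at the start; "ft_torque": the same for the moment, N m; "finger_gap": opening from 0.0 (shut) to 1.0 (fully open); "grip_force": force on a finger pad.
Only numpy, scipy, OpenCV 4.12 (cv2) and the standard library are available. Lean on these libraries where they do the work, as an engineer would, in place of code of your own. Each camera call takes 0.05 s, during which the arm holds its last target. There are 200 camera calls.

## Working session

There is one attempt and no reset: what is moved stays moved. The work goes in short steps, Python scripts to look and compute and a tool call to move; the robot and the scene stay as the last step left them, time stands still between calls to the robot, and variables do not carry over. Pictures are saved under pics/ and viewed, at most 13 in all, crops included, and the job is handed in when it is done.

Besides the shell and the picture viewer there is one more tool, called after "Emit:" by a JSON object that holds its "fn" and its "kwargs", one argument or row to a line. send_rows: Moves the arm, as the interface text tells. Its arguments: {"type":"object","properties":{"fingers":{"type":"array","items":{"type":"number"}},"delta_pos":{"type":"array","items":{"type":"array","items":{"type":"number"}}},"yaw":{"type":"array","items":{"type":"number"}}},"required":["fingers","delta_pos","yaw"]}

```bash
mkdir -p pics; cat > h.py <<'E'
import numpy as np, cv2
from scipy.spatial.transform import Rotation as R
from workcell import readout, imaging, job_done
def rot(q): return R.from_quat([q[1],q[2],q[3],q[0]]).as_matrix()
def cloud(c):
    z=c["z_map"]; v,u=np.mgrid[0:z.shape[0],0:z.shape[1]]; K=c["mtx"]
    p=np.stack([(u-K[0,2])/K[0,0]*z,-(v-K[1,2])/K[1,1]*z,-z],-1)
    w=p@rot(c["orientation"]).T+np.array(c["origin"]); w[z==0]=np.nan
    return w
def save(n,im): cv2.imwrite("pics/"+n,cv2.cvtColor(im,cv2.COLOR_RGB2BGR))
E
python3 - <<'E'
from h import *
s=readout.read_state(); print(s)
ims=[]
for n in ["top","scene"]:
    c=imaging.camera(n); w=cloud(c); im=c["color"].copy(); print(n,c["origin"],c["mtx"])
    for t in ["case","cover","wedge","cover_grip"]:
        r=imaging.trace(n,t)
        for k in r[:2]:
            P=w[k["region"]]; P=P[~np.isnan(P[:,0])]
            m=P[:,2]>np.percentile(P[:,2],50)-5
            rect=cv2.minAreaRect(P[m][:,:2].astype(np.float32))
            print(t,round(k["p"],2),k["position"],np.median(P,0).round(1),np.percentile(P,[2,98],axis=0).round(0).tolist(),rect)
        for k in imaging.spot_point(n,t)[:2]:
            q=k["position"]; i=tuple(np.round(q).astype(int)); print("  pt",t,round(k["p"],2),q,w[i].round(1)); cv2.circle(im,(i[1],i[0]),3,(255,0,0),-1)
    save(n+"0.png",im)
E
```

```text
{'clock': 0.0, 'q': array([ 1.23300134e+00,  4.23839372e-01,  1.63073395e+00, -1.45020236e-05,
        1.08861141e+00, -1.89938294e-02]), 'qvel': array([ 7.71816239e-04, -8.26409417e-05, -3.78183538e-05, -5.62560890e-04,
       -1.19862310e-03, -1.66123031e-05]), 'effort': array([-1.34148780e-03, -5.57385635e+01, -2.81742668e+01, -8.53351003e-05,
        7.41020136e-03,  2.15164471e-05]), 'position': array([195.66706716, 592.94178045, 210.42937563]), 'tool_rot': array([-1.34937606e-04,  1.58723036e-01,  9.87322827e-01, -7.84547611e-04]), 'wrist_force': array([ 1.07475768, -0.74040058,  0.59215794]), 'ft_torque': array([0.00206885, 0.00096152, 0.09346665]), 'grip_force': 0.0, 'finger_gap': 0.9999931712434775}
top [ 423.12189011 -224.50413359  907.39693801] [[512.56870995   0.         312.80448357]
 [  0.         512.56870995 190.27715345]
 [  0.           0.           1.        ]]
case 0.97 [208.8, 380.8] [ 546.2 -343.5   46.1] [[457.0, -395.0, 5.0], [637.0, -291.0, 68.0]] ((547.4375, -343.9582824707031), (108.59111785888672, 188.88427734375), 88.89057159423828)
  pt case 0.93 [202.4, 376.0] [ 555.9 -335.    46.9]
cover 0.87 [219.9, 378.5] [ 525.2 -343.4   46.1] [[456.0, -389.0, 43.0], [601.0, -298.0, 68.0]] ((529.238525390625, -343.3203125), (97.467041015625, 152.46844482421875), 88.89057159423828)Traceback (most recent call last):
  File "<stdin>", line 13, in <module>
ValueError: it knows: case, cover_grip, wedge
```

```bash
python3 - <<'E'
from h import *
for n in ["top","scene"]:
    c=imaging.camera(n); w=cloud(c); im=c["color"].copy()
    for t in ["case","wedge","cover_grip"]:
        r=imaging.trace(n,t)
        for k in r[:2]:
            P=w[k["region"]]; P=P[~np.isnan(P[:,0])]
            print(t,round(k["p"],2),k["position"],np.median(P,0).round(1),np.percentile(P,[2,50,98],axis=0).round(0).tolist(),cv2.minAreaRect(P[:,:2].astype(np.float32)))
            H=P[P[:,2]>64]
            if t!="wedge" and len(H)>5: print("  high",len(H),H.mean(0),cv2.minAreaRect(H[:,:2].astype(np.float32)))
            if t=="wedge":
                for h in np.polyfit(*[P[:,0],P[:,1]],1),: pass
                A=np.c_[P[:,:2],np.ones(len(P))]; print("  plane",np.linalg.lstsq(A,P[:,2],rcond=None)[0])
        for k in imaging.spot_point(n,t)[:2]:
            q=k["position"]; i=tuple(np.round(q).astype(int)); print("  pt",t,round(k["p"],2),q,w[i].round(1)); cv2.circle(im,(i[1],i[0]),2,(255,0,0),-1)
    save(n+"1.png",im)
E
```

```text
case 0.65 [208.0, 378.2] [ 546.4 -343.5   46.2] [[457.0, -396.0, 4.0], [546.0, -344.0, 46.0], [637.0, -291.0, 68.0]] ((546.9063110351562, -349.1094665527344), (120.2951889038086, 188.47190856933594), 89.18152618408203)
  high 262 [ 532.70524854 -343.36931395   67.67060529] ((532.8367919921875, -343.06585693359375), (51.569580078125, 14.385896682739258), 88.89825439453125)
  pt case 0.83 [202.9, 379.6] [ 554.6 -342.    45.2]
wedge 0.73 [192.6, 256.5] [ 570.7 -126.8   15.8] [[532.0, -148.0, 5.0], [571.0, -127.0, 16.0], [613.0, -106.0, 24.0]] ((573.1740112304688, -124.99898529052734), (85.39981079101562, 32.27391052246094), 16.34621810913086)
  plane [-1.60032161e-01 -4.81692184e-03  1.06328375e+02]
  pt wedge 0.69 [188.8, 256.2] [ 578.8 -126.8   14.4]
cover_grip 0.9 [217.7, 379.1] [ 525.5 -343.5   46.1] [[456.0, -389.0, 43.0], [526.0, -344.0, 46.0], [601.0, -299.0, 68.0]] ((533.2182006835938, -343.18817138671875), (97.8835678100586, 160.81959533691406), 89.0751953125)
  high 262 [ 532.70524854 -343.36931395   67.67060529] ((532.8367919921875, -343.06585693359375), (51.569580078125, 14.
[... 657 characters left out ...]
79688, -119.46575164794922), (99.62390899658203, 42.550724029541016), 16.62446403503418)
  plane [-1.04360962e-01  4.88062709e-02  7.98844195e+01]
  pt wedge 0.65 [200.5, 294.6] [ 575.4 -130.2   15.6]
cover_grip 0.68 [240.6, 359.3] [ 520.6 -346.7   46.7] [[455.0, -387.0, 44.0], [521.0, -347.0, 47.0], [602.0, -300.0, 68.0]] ((542.7653198242188, -343.5704345703125), (179.66299438476562, 94.8859634399414), 0.2179180532693863)
  high 135 [ 532.50513018 -345.28833757   67.75236958] ((533.252685546875, -344.5497741699219), (52.35532760620117, 14.682506561279297), 87.94491577148438)
  pt cover_grip 0.95 [227.9, 364.3] [ 539.9 -344.4   67.9]
  pt cover_grip 0.43 [202.9, 291.2] [ 556.7 -132.1   19.6]
```

View pics/top1.png

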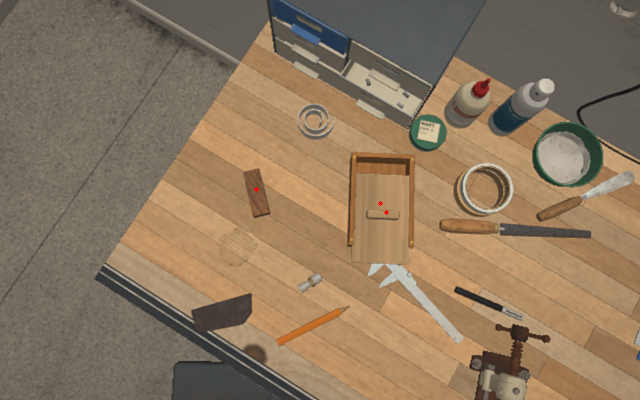

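View pics/scene1.png

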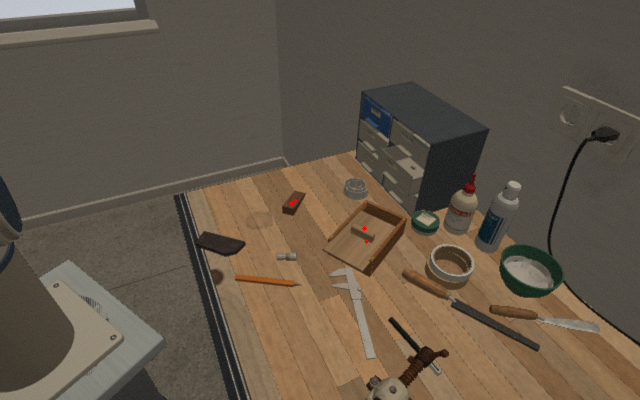

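The top view shows the case at pixel (380,208) with its grip bar at (383,214) and the wedge at (257,192). The dark thing at (222,313) is a larger distractor. In the scene view, the wedge is at (293,202) and the case at (365,240). Next I turn the tool so the jaws close along case x, then travel.

Emit:
{"fn": "send_rows", "kwargs": {
  "fingers": [85,85,85,85,85],
  "delta_pos": [
    [0,0,0],
    [0,0,0],
    [0,0,0],
    [0,0,0],
    [0,0,0]
  ],
  "yaw": [7,7,7,7,7]
}}

```text
clock: 1.32
position: [195.9, 593.5, 211.3]
tool_rot: [0.0, 0.451, 0.893, 0.0]
wrist_force: [-0.3, -1.1, 0.6]
finger_gap: 0.995
grip_force: 0.0
```

Emit:
{"fn": "send_rows", "kwargs": {
  "fingers": [85,85,85,85,85],
  "delta_pos": [
    [0,0,0],
    [0,0,0],
    [0,0,0],
    [0,0,0],
    [0,0,0]
  ],
  "yaw": [7,7,7,7,7]
}}

```text
clock: 1.73
position: [195.9, 593.5, 211.2]
tool_rot: [0.0, 0.698, 0.716, -0.0]
wrist_force: [0.0, -0.2, -0.0]
finger_gap: 0.996
grip_force: 0.0
```

Emit:
{"fn": "send_rows", "kwargs": {
  "fingers": [85,85,85,85,85],
  "delta_pos": [
    [0,0,0],
    [-25,22,0],
    [-25,22,0],
    [-25,22,0],
    [-25,22,0]
  ],
  "yaw": [2.8,0,0,0,0]
}}

```text
clock: 2.15
position: [282.5, 490.9, 211.2]
tool_rot: [0.0, 0.713, 0.701, 0.0]
wrist_force: [0.3, 0.3, 0.3]
finger_gap: 0.996
grip_force: 0.0
```

Emit:
{"fn": "send_rows", "kwargs": {
  "fingers": [85,85,85,85,85],
  "delta_pos": [
    [-25,22,0],
    [-25,22,0],
    [-25,22,0],
    [-25,22,0],
    [-25,22,0]
  ],
  "yaw": [0,0,0,0,0]
}}

```text
clock: 2.57
position: [390.5, 363.6, 211.4]
tool_rot: [0.0, 0.714, 0.701, 0.0]
wrist_force: [0.9, 0.9, 1.4]
finger_gap: 0.998
grip_force: 0.0
```

Emit:
{"fn": "send_rows", "kwargs": {
  "fingers": [85,85,85,85,85],
  "delta_pos": [
    [-35,8,0],
    [-35,8,0],
    [-35,8,0],
    [-35,8,0],
    [-35,8,0]
  ],
  "yaw": [0,0,0,0,0]
}}

```text
clock: 2.98
position: [426.5, 187.5, 211.4]
tool_rot: [0.0, 0.714, 0.701, 0.0]
wrist_force: [0.6, 0.0, -0.1]
finger_gap: 0.998
grip_force: 0.0
```

Emit:
{"fn": "send_rows", "kwargs": {
  "fingers": [85,85,85,85,85],
  "delta_pos": [
    [-35,8,0],
    [-35,8,0],
    [-35,8,0],
    [-35,8,0],
    [-35,8,0]
  ],
  "yaw": [0,0,0,0,0]
}}

```text
clock: 3.4
position: [463.3, 11.7, 211.5]
tool_rot: [0.0, 0.714, 0.701, 0.0]
wrist_force: [0.8, 0.6, 0.5]
finger_gap: 0.992
grip_force: 0.0
```

Emit:
{"fn": "send_rows", "kwargs": {
  "fingers": [85,85,85,85,85],
  "delta_pos": [
    [-35,8,0],
    [-35,8,0],
    [-35,8,0],
    [-35,8,0],
    [-35,8,0]
  ],
  "yaw": [0,0,0,0,0]
}}

```text
clock: 3.82
position: [500.0, -164.2, 211.5]
tool_rot: [0.0, 0.714, 0.7, 0.0]
wrist_force: [1.4, -0.1, 0.5]
finger_gap: 0.997
grip_force: 0.0
```

Emit:
{"fn": "send_rows", "kwargs": {
  "fingers": [85,85,85,85,85],
  "delta_pos": [
    [-35,8,0],
    [-35,8,0],
    [-35,8,0],
    [-35,8,0],
    [-35,8,0]
  ],
  "yaw": [0,0,0,0,0]
}}

```text
clock: 4.23
position: [536.6, -339.9, 211.3]
tool_rot: [0.0, 0.714, 0.7, 0.0]
wrist_force: [0.9, 1.0, -0.1]
finger_gap: 0.994
grip_force: 0.0
```

```bash
cat > look.py <<'E'
from h import *
import sys
def high(w,reg,z0,z1):
    P=w[reg]; P=P[~np.isnan(P[:,0])]; return P[(P[:,2]>z0)&(P[:,2]<z1)]
s=readout.read_state(); print(s["clock"],s["position"],s["tool_rot"],s["finger_gap"])
c=imaging.camera("wrist"); w=cloud(c); save(sys.argv[1],c["color"])
for t in ["cover_grip","wedge","case"]:
    for k in imaging.trace("wrist",t)[:1]:
        print(t,round(k["p"],2),k["position"])
        for z0,z1 in {"cover_grip":[(62,75)],"wedge":[(4,32),(-1,50)],"case":[(48,55)]}[t]:
            H=high(w,k["region"],z0,z1)
            if len(H)>9: print("  ",len(H),np.percentile(H,[1,50,99],axis=0).round(1).tolist(),cv2.minAreaRect(H[:,:2].astype(np.float32)))
E
python3 look.py w1.png
```

```text
4.2333 [ 536.63075971 -339.88267084  211.25928159] [5.09059728e-05 7.13740345e-01 7.00410391e-01 3.64126785e-05] 0.9944697811921149
cover_grip 0.66 [182.1, 310.0]
   644 [[526.9, -370.5, 64.6], [533.7, -343.5, 67.0], [540.1, -318.4, 69.0]] ((533.4827880859375, -344.25372314453125), (52.79071044921875, 12.761422157287598), 89.04681396484375)
case 0.85 [181.1, 329.4]
   2653 [[484.3, -399.0, 48.1], [585.7, -323.1, 49.7], [641.5, -291.2, 51.5]] ((561.954833984375, -345.4191589355469), (106.7999267578125, 159.93133544921875), 88.77666473388672)
```

View pics/w1.png

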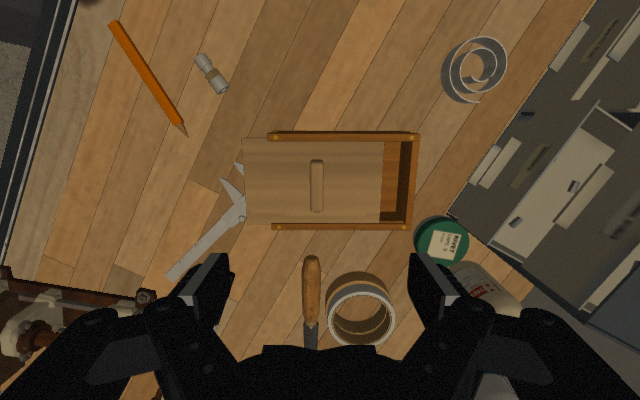

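The wrist view shows the grip bar at (317,186) and the caliper at about (230,215), lying flat by the case's -x end. I align over the bar and descend.

Emit:
{"fn": "send_rows", "kwargs": {
  "fingers": [60,50,40,40,40],
  "delta_pos": [
    [-4,-3,27],
    [0,0,35],
    [0,0,35],
    [0,0,30],
    [0,0,20]
  ],
  "yaw": [0,0,0,0,0]
}}

```text
clock: 4.85
position: [531.8, -339.3, 61.4]
tool_rot: [-0.002, 0.713, 0.701, -0.0]
wrist_force: [-1.3, -0.7, 1.0]
finger_gap: 0.471
grip_force: 0.0
```

Emit:
{"fn": "send_rows", "kwargs": {
  "fingers": [10,5,5,5,5],
  "delta_pos": [
    [0,0,0],
    [0,0,0],
    [0,0,0],
    [0,0,0],
    [0,0,0]
  ],
  "yaw": [0,0,0,0,0]
}}

```text
clock: 5.27
position: [534.7, -342.4, 66.3]
tool_rot: [0.002, 0.714, 0.701, 0.0]
wrist_force: [0.1, -0.1, 0.1]
finger_gap: 0.058
grip_force: 0.0
```

Emit:
{"fn": "send_rows", "kwargs": {
  "fingers": [5,5,5,5],
  "delta_pos": [
    [0,0,0],
    [0,0,0],
    [0,0,0],
    [0,0,0]
  ],
  "yaw": [0,0,0,0]
}}

```text
clock: 5.6
position: [533.6, -342.0, 64.5]
tool_rot: [0.0, 0.714, 0.7, 0.0]
wrist_force: [0.0, -0.6, -0.0]
finger_gap: 0.058
grip_force: 0.0
```

```bash
python3 look.py w2.png; python3 - <<'E'
from h import *
c=imaging.camera("top"); save("t2.png",cv2.resize(c["color"][140:280,300:480],None,fx=4,fy=4))
E
```

```text
5.6 [ 533.61132423 -342.04498655   64.50916532] [2.03403730e-04 7.13693321e-01 7.00458278e-01 5.14283276e-05] 0.057802701975752165
cover_grip 0.72 [215.7, 308.2]
   1464 [[527.5, -369.3, 63.3], [533.6, -334.3, 67.0], [540.6, -317.7, 68.5]] ((533.9197387695312, -343.98370361328125), (53.11367416381836, 13.538965225219727), 88.44336700439453)
case 0.85 [209.3, 354.9]
   6220 [[486.0, -399.0, 48.2], [607.6, -297.8, 49.7], [641.5, -290.4, 51.2]] ((561.9459838867188, -345.2176208496094), (108.28518676757812, 160.56301879882812), 88.47786712646484)
```

View pics/w2.png

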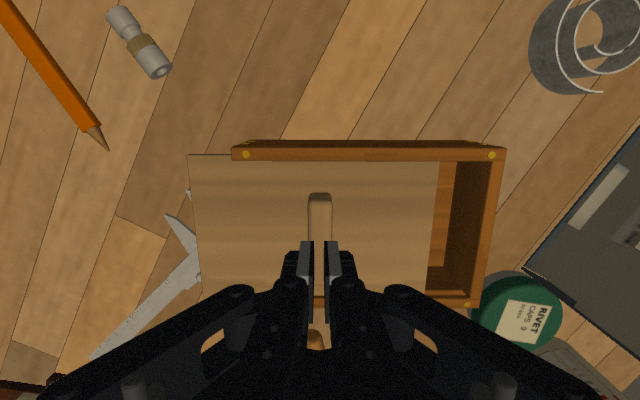

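View pics/t2.png

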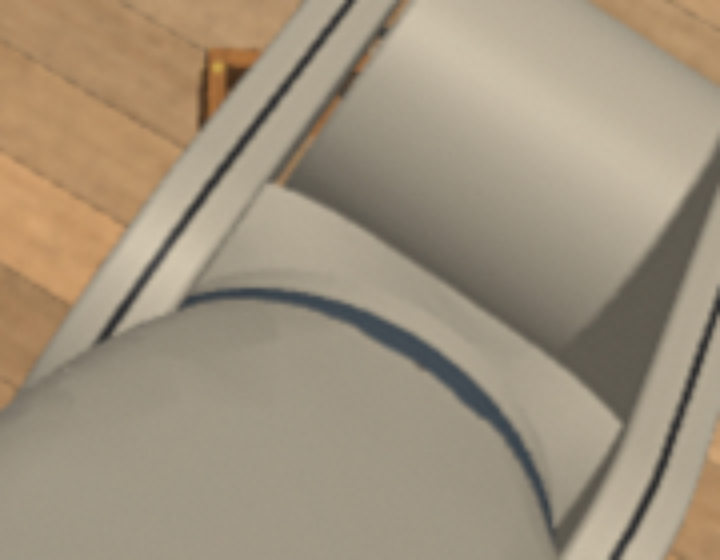

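```bash
python3 - <<'E'
from h import *
s=readout.read_state(); print(s)
c=imaging.camera("wrist"); w=cloud(c); print(c["origin"],rot(c["orientation"]).round(3))
for r in range(200,310,8):
    print(r,[tuple(w[r,x].round(0)) for x in (306,320,334)])
save("w3.png",cv2.resize(c["color"][180:330,250:390],None,fx=4,fy=4))
E
```

```text
{'clock': 5.85, 'q': array([-5.88787466e-01,  6.22462296e-01,  1.68976733e+00, -1.81204259e-05,
        8.29492979e-01, -5.70140119e-01]), 'qvel': array([ 0.001081  ,  0.0011232 ,  0.00099366,  0.00087589,  0.00011251,
       -0.00105544]), 'effort': array([-1.63008928e-03, -6.10119438e+01, -2.18884832e+01, -8.56029556e-05,
        1.61492109e-03,  6.90029606e-05]), 'position': array([ 533.46893359, -341.94670994,   64.15648987]), 'tool_rot': array([-6.22363680e-05,  7.13664497e-01,  7.00487674e-01, -1.98274737e-05]), 'wrist_force': array([0.40878417, 0.66432522, 0.827068  ]), 'ft_torque': array([-0.0257144 , -0.04265937, -0.03640014]), 'grip_force': 0.0, 'finger_gap': 0.05744110408234188}
[ 534.5651051  -270.52659707  225.98664368] [[ 1.     0.018  0.006]
 [-0.019  0.958  0.285]
 [-0.    -0.285  0.958]]
200 [(np.float64(526.0), np.float64(-323.0), np.float64(45.0)), (np.float64(534.0), np.float64(-318.0), np.float64(64.0)), (np.float64(543.0), np.float64(-324.0), np.float64(45.0))]
208 [(np.float64(526.0), np.float64(-328.0), np.float64(45.0)), (np.float64(534.0), np.float64(-322.0)
[... 1570 characters left out ...]
float64(-334.0), np.float64(121.0)), (np.float64(534.0), np.float64(-366.0), np.float64(68.0)), (np.float64(539.0), np.float64(-331.0), np.float64(126.0))]
288 [(np.float64(529.0), np.float64(-332.0), np.float64(130.0)), (np.float64(533.0), np.float64(-385.0), np.float64(46.0)), (np.float64(nan), np.float64(nan), np.float64(nan))]
296 [(np.float64(529.0), np.float64(-335.0), np.float64(130.0)), (np.float64(533.0), np.float64(-391.0), np.float64(47.0)), (np.float64(539.0), np.float64(-331.0), np.float64(136.0))]
304 [(np.float64(529.0), np.float64(-339.0), np.float64(129.0)), (np.float64(533.0), np.float64(-395.0), np.float64(49.0)), (np.float64(538.0), np.float64(-332.0), np.float64(139.0))]
```

View pics/w3.png

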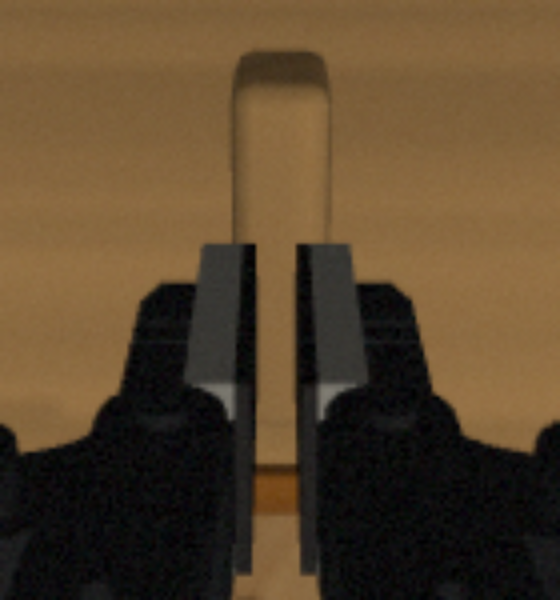

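The wrist crop shows the pad tips at crop (220,245) and (330,245). They are still above the bar: depth and scale both put them at z≈92, not 50. I open and go lower in guarded steps.

Emit:
{"fn": "send_rows", "kwargs": {
  "fingers": [40,40,40,40,40],
  "delta_pos": [
    [0,0,0],
    [0,0,0],
    [0,0,5],
    [0,0,8],
    [0,0,7]
  ],
  "yaw": [0,0,0,0,0]
}}

```text
clock: 6.32
position: [533.4, -341.9, 43.4]
tool_rot: [-0.0, 0.714, 0.7, -0.0]
wrist_force: [-0.2, 0.0, 0.2]
finger_gap: 0.471
grip_force: 0.0
```

```bash
python3 - <<'E'
from h import *
s=readout.read_state(); print(s["position"],s["wrist_force"],s["finger_gap"])
c=imaging.camera("wrist"); w=cloud(c)
m=(w[...,2]>70)&(np.abs(w[...,0]-534)<60)&(w[...,2]<150)
P=w[m]; 
for z in range(70,112,4):
    q=P[(P[:,2]>=z)&(P[:,2]<z+4)]
    if len(q): print(z,len(q),q[:,0].min().round(),q[:,0].max().round(), np.median(q[:,1]).round())
save("w4.png",c["color"])
E
```

```text
[ 533.40773782 -341.86764578   43.42611948] [-0.18392641  0.02370421  0.20974994] 0.4709994839140403
70 260 501.0 565.0 -335.0
74 297 500.0 567.0 -335.0
78 329 500.0 567.0 -335.0
82 352 500.0 567.0 -335.0
86 380 499.0 567.0 -336.0
90 431 500.0 567.0 -335.0
94 345 500.0 567.0 -333.0
98 703 507.0 560.0 -337.0
102 414 496.0 570.0 -336.0
106 632 484.0 583.0 -332.0
110 1044 482.0 586.0 -331.0
```

```bash
python3 - <<'E'
from h import *
c=imaging.camera("wrist"); w=cloud(c)
ok=(np.abs(w[...,0]-534)<45)&(np.abs(w[...,0]-534)>10)&(w[...,1]<-325)&(w[...,1]>-360)
P=w[ok]
for z in range(44,80,3):
    q=P[(P[:,2]>=z)&(P[:,2]<z+3)]
    if len(q): print(z,len(q),q[:,0].min().round(),q[:,0].max().round(),q[:,1].min().round(),q[:,1].max().round())
E
```

```text
44 5209 489.0 579.0 -360.0 -325.0
47 11 495.0 576.0 -352.0 -326.0
62 37 512.0 552.0 -347.0 -332.0
65 89 506.0 562.0 -354.0 -331.0
68 183 500.0 564.0 -353.0 -330.0
71 205 499.0 566.0 -353.0 -330.0
74 239 499.0 566.0 -353.0 -331.0
77 236 499.0 566.0 -354.0 -330.0
```

View pics/w4.png

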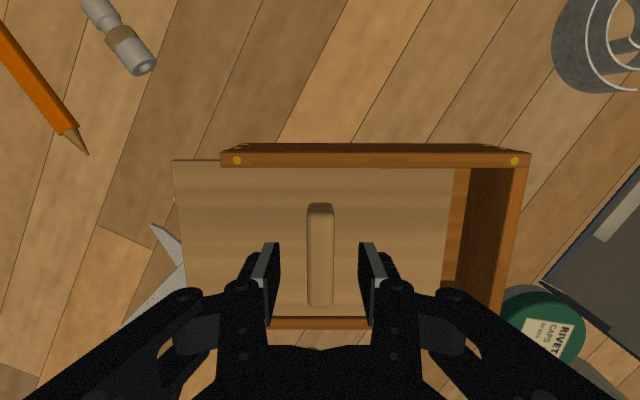

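The wrist view shows the open tips at (268,245) and (370,245) straddling the bar at (320,255). The lowest finger points are at z≈63, so I narrow the jaws and go about 9 mm lower.

Emit:
{"fn": "send_rows", "kwargs": {
  "fingers": [24,24,24,24,24],
  "delta_pos": [
    [-2,0,0],
    [0,0,0],
    [0,0,3],
    [0,0,3],
    [0,0,3]
  ],
  "yaw": [0,0,0,0,0]
}}

```text
clock: 6.83
position: [533.6, -344.0, 35.1]
tool_rot: [0.0, 0.714, 0.7, 0.0]
wrist_force: [0.2, 0.3, -0.6]
finger_gap: 0.281
grip_force: 0.0
```

```bash
cat > tips.py <<'E'
from h import *
s=readout.read_state(); p=s["position"]; print(p,s["wrist_force"],s["finger_gap"]*85.4)
c=imaging.camera("wrist"); w=cloud(c)
ok=(np.abs(w[...,0]-p[0])<45)&(np.abs(w[...,0]-p[0])>9)&(np.abs(w[...,1]-p[1])<16)
P=w[ok]
for z in range(46,110,3):
    q=P[(P[:,2]>=z)&(P[:,2]<z+3)]
    if len(q)>5: print(z,len(q),q[:,0].min().round(),q[:,0].max().round(),q[:,1].min().round(),q[:,1].max().round())
E
python3 tips.py
```

```text
[ 533.56329753 -344.02840683   35.13786518] [ 0.22050895  0.27298724 -0.62128   ] 24.03245172331035
46 561 489.0 578.0 -360.0 -328.0
52 8 521.0 545.0 -345.0 -338.0
55 50 517.0 550.0 -353.0 -334.0
58 99 510.0 556.0 -356.0 -334.0
61 165 509.0 558.0 -355.0 -333.0
64 180 508.0 559.0 -356.0 -333.0
67 197 508.0 559.0 -354.0 -333.0
70 227 508.0 559.0 -357.0 -333.0
73 230 508.0 559.0 -353.0 -333.0
76 242 508.0 559.0 -356.0 -333.0
79 267 508.0 559.0 -356.0 -333.0
82 260 508.0 559.0 -356.0 -333.0
85 216 508.0 559.0 -356.0 -333.0
88 208 515.0 552.0 -356.0 -333.0
91 634 512.0 556.0 -356.0 -333.0
94 231 501.0 564.0 -353.0 -332.0
97 539 492.0 573.0 -353.0 -331.0
100 818 489.0 577.0 -354.0 -330.0
103 852 489.0 578.0 -354.0 -330.0
106 1485 489.0 579.0 -358.0 -330.0
109 3484 489.0 579.0 -358.0 -331.0
```

Emit:
{"fn": "send_rows", "kwargs": {
  "fingers": [10,8,8,8,8],
  "delta_pos": [
    [0,0,1],
    [0,0,0],
    [0,0,0],
    [0,0,0],
    [0,0,0]
  ],
  "yaw": [0,0,0,0,0]
}}

```text
clock: 7.3
position: [533.6, -343.8, 34.2]
tool_rot: [0.0, 0.714, 0.7, 0.0]
wrist_force: [1.3, 0.9, 0.0]
finger_gap: 0.142
grip_force: 58.8
```

Emit:
{"fn": "send_rows", "kwargs": {
  "fingers": [8,8,8,8,8],
  "delta_pos": [
    [0,-8,0],
    [0,-10,0],
    [0,-10,0],
    [0,-10,0],
    [0,-10,0]
  ],
  "yaw": [0,0,0,0,0]
}}

```text
clock: 7.72
position: [484.0, -342.8, 34.3]
tool_rot: [-0.0, 0.714, 0.7, 0.0]
wrist_force: [2.1, 2.8, -0.9]
finger_gap: 0.147
grip_force: 59.9
```

Emit:
{"fn": "send_rows", "kwargs": {
  "fingers": [8,8,8,8,8],
  "delta_pos": [
    [0,-10,0],
    [0,-10,0],
    [0,-10,0],
    [0,-8,0],
    [0,-4,0]
  ],
  "yaw": [0,0,0,0,0]
}}

```text
clock: 8.13
position: [441.9, -341.9, 34.2]
tool_rot: [-0.001, 0.714, 0.7, -0.0]
wrist_force: [2.4, 5.5, 0.1]
finger_gap: 0.143
grip_force: 60.1
```

Emit:
{"fn": "send_rows", "kwargs": {
  "fingers": [8,8,8],
  "delta_pos": [
    [0,-3,0],
    [0,-2,0],
    [0,0,0]
  ],
  "yaw": [0,0,0]
}}

```text
clock: 8.38
position: [437.6, -341.8, 34.2]
tool_rot: [-0.001, 0.714, 0.701, -0.0]
wrist_force: [-1.9, 4.4, 3.5]
finger_gap: 0.145
grip_force: 60.5
```

Emit:
{"fn": "send_rows", "kwargs": {
  "fingers": [8,8,8],
  "delta_pos": [
    [0,-2,0],
    [0,0,0],
    [0,0,0]
  ],
  "yaw": [0,0,0]
}}

```text
clock: 8.63
position: [437.2, -341.9, 34.2]
tool_rot: [0.0, 0.714, 0.7, 0.0]
wrist_force: [4.7, 6.0, 0.4]
finger_gap: 0.149
grip_force: 60.1
```

Emit:
{"fn": "send_rows", "kwargs": {
  "fingers": [8,8,8],
  "delta_pos": [
    [0,-2,0],
    [0,0,0],
    [0,0,0]
  ],
  "yaw": [0,0,0]
}}

```text
clock: 8.88
position: [437.2, -341.9, 34.3]
tool_rot: [0.002, 0.714, 0.7, 0.001]
wrist_force: [13.2, 9.0, -5.7]
finger_gap: 0.144
grip_force: 59.6
```

The stop is reached: x is unchanged and the force is rising. I relax, release, lift, and go to the wedge.

Emit:
{"fn": "send_rows", "kwargs": {
  "fingers": [8,25,35,35,35],
  "delta_pos": [
    [0,2.5,0],
    [0,0,0],
    [0,0,0],
    [0,0,-10],
    [0,0,-30]
  ],
  "yaw": [0,0,0,0,0]
}}

```text
clock: 9.3
position: [434.6, -340.8, 71.9]
tool_rot: [-0.003, 0.714, 0.7, -0.001]
wrist_force: [0.5, 0.5, -1.1]
finger_gap: 0.41
grip_force: 0.0
```

Emit:
{"fn": "send_rows", "kwargs": {
  "fingers": [50,50,60,60,60],
  "delta_pos": [
    [0,0,-40],
    [0,0,-40],
    [20,13,-20],
    [25,16,0],
    [25,16,0]
  ],
  "yaw": [0,0,0,0,0]
}}

```text
clock: 9.72
position: [484.6, -274.0, 177.5]
tool_rot: [0.003, 0.714, 0.7, 0.001]
wrist_force: [-0.8, -0.3, -0.9]
finger_gap: 0.706
grip_force: 0.0
```

Emit:
{"fn": "send_rows", "kwargs": {
  "fingers": [60,60,60,60,60],
  "delta_pos": [
    [25,16,0],
    [25,16,0],
    [25,16,0],
    [25,16,0],
    [23,18,0]
  ],
  "yaw": [0,0,0,0,0]
}}

```text
clock: 10.13
position: [567.9, -150.6, 175.2]
tool_rot: [0.0, 0.714, 0.7, -0.0]
wrist_force: [0.5, -0.6, -0.1]
finger_gap: 0.703
grip_force: 0.0
```

Emit:
{"fn": "send_rows", "kwargs": {
  "fingers": [60,60,60,60,60],
  "delta_pos": [
    [0,0,0],
    [0,0,0],
    [0,0,0],
    [0,0,0],
    [0,0,0]
  ],
  "yaw": [7,7,7,7,7]
}}

```text
clock: 10.55
position: [567.6, -152.0, 175.1]
tool_rot: [0.001, 0.893, 0.451, 0.0]
wrist_force: [0.8, 0.6, 0.2]
finger_gap: 0.702
grip_force: 0.0
```

Emit:
{"fn": "send_rows", "kwargs": {
  "fingers": [60,60,60,60,60],
  "delta_pos": [
    [0,0,0],
    [0,0,0],
    [0,0,0],
    [0,0,0],
    [0,0,0]
  ],
  "yaw": [7,7,7,7,7]
}}

```text
clock: 10.97
position: [567.5, -152.2, 175.1]
tool_rot: [0.0, 0.987, 0.161, 0.0]
wrist_force: [-0.3, -0.3, 0.1]
finger_gap: 0.701
grip_force: 0.0
```

```bash
python3 look.py w5.png; python3 - <<'E'
from h import *
c=imaging.camera("top"); w=cloud(c)
for k in imaging.trace("top","case")[:1]:
    P=w[k["region"]];P=P[~np.isnan(P[:,0])];H=P[P[:,2]>62];print(len(H),H.mean(0) if len(H) else 0)
E
```

```text
10.9667 [ 567.52241322 -152.15165639  175.08918831] [4.08765630e-04 9.86900797e-01 1.61327458e-01 3.16595477e-04] 0.7006919933504383
cover_grip 0.85 [362.6, 449.5]
   146 [[430.3, -364.5, 65.8], [435.3, -348.5, 67.3], [439.8, -334.9, 68.4]] ((435.2732238769531, -349.8311462402344), (31.260257720947266, 9.778790473937988), 89.18970489501953)
wedge 0.94 [168.2, 295.3]
   2304 [[533.5, -149.3, 6.6], [575.5, -126.7, 15.0], [616.1, -104.4, 23.5]] ((574.4085083007812, -126.79769134521484), (85.400146484375, 30.118608474731445), 15.909257888793945)
   2349 [[533.2, -149.5, -0.3], [575.4, -126.5, 14.8], [616.5, -104.3, 23.5]] ((572.8508911132812, -125.48152923583984), (89.52982330322266, 33.53044509887695), 15.944089889526367)
283 [ 436.7721009  -341.01487271   67.50218635]
```

View pics/w5.png

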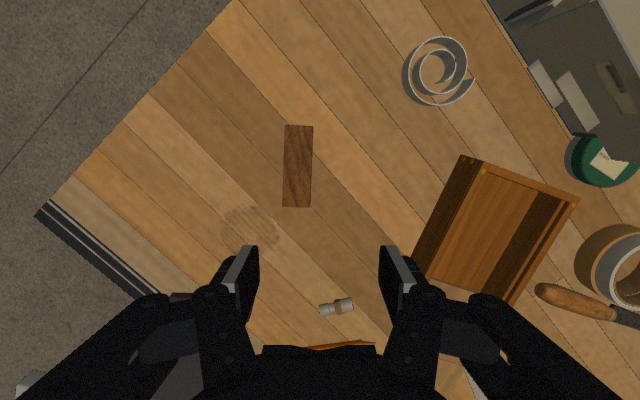

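The wrist view shows the wedge at (298,166), nearly aligned with the tool, and the case open at (500,235). I align and descend with a margin.

Emit:
{"fn": "send_rows", "kwargs": {
  "fingers": [50,45,45,45,45],
  "delta_pos": [
    [0,0,0],
    [8,-22.5,20],
    [0,0,35],
    [0,0,35],
    [0,0,35]
  ],
  "yaw": [2.7,0,0,0,0]
}}

```text
clock: 11.68
position: [569.5, -127.5, 48.6]
tool_rot: [0.0, 0.99, 0.143, 0.001]
wrist_force: [0.7, -0.3, 0.1]
finger_gap: 0.526
grip_force: 0.0
```

Emit:
{"fn": "send_rows", "kwargs": {
  "fingers": [45,45,45,45],
  "delta_pos": [
    [0,0,25],
    [0,0,15],
    [0,0,10],
    [0,0,0]
  ],
  "yaw": [0,0,0,0]
}}

```text
clock: 12.02
position: [567.7, -127.4, -2.7]
tool_rot: [-0.001, 0.99, 0.142, -0.002]
wrist_force: [0.5, 1.0, -0.1]
finger_gap: 0.522
grip_force: 0.0
```

```bash
cat > tips2.py <<'E'
from h import *
s=readout.read_state(); p=s["position"]; T=rot(s["tool_rot"]); print(p,s["tool_rot"],s["wrist_force"],s["finger_gap"]*85.4)
c=imaging.camera("wrist"); w=(cloud(c)-p)@T; w[...,2]=p[2]-w[...,2]
P=w[(np.abs(w[...,0])<12)&(np.abs(w[...,1])<50)]
for z in range(1,45,3):
    for sg in (-1,1):
        q=P[(P[:,2]>=z)&(P[:,2]<z+3)&(P[:,1]*sg>0)]
        if len(q)>5: print(z,sg,len(q),np.percentile(q[:,1],[2,98]).round(1),np.percentile(q[:,0],[2,98]).round(1))
for k in imaging.trace("wrist","wedge")[:1]:
    q=w[k["region"]]; q=q[q[:,2]>3]; print("wedge tool frame",cv2.minAreaRect(q[:,:2].astype(np.float32)),np.median(q[:,:2],0))
E
python3 tips2.py
```

```text
[ 567.65268071 -127.44251755   -2.71507494] [-6.02041092e-04  9.89888584e-01  1.41837137e-01 -1.56704379e-03] [ 0.45190199  1.00834441 -0.07289533] 44.55521795785051
13 -1 499 [-13.8  -0.4] [-1.  11.8]
13 1 562 [ 0.1 15.9] [-1.4 11.7]
16 -1 697 [-13.4  -0.4] [-11.6   5.4]
16 1 827 [ 0.1 15.7] [-11.5   6.1]
19 -1 56 [-21.8  -1. ] [-11.9   8.1]
19 1 72 [ 0.6 23.5] [-11.8   8.2]
22 -1 68 [-29.7 -21.5] [-10.4  10.6]
22 1 68 [23.2 30. ] [-10.   10.5]
25 -1 100 [-33.5 -21.5] [-10.5  10.6]
25 1 100 [23.2 34.9] [-10.7  10.6]
28 -1 113 [-34.6 -21.5] [-10.3  10.7]
28 1 118 [23.3 36.6] [-9.9 10.7]
31 -1 132 [-34.7 -21.5] [-9.5 10.7]
31 1 123 [23.2 36.6] [-10.   10.7]
34 -1 127 [-34.9 -21.5] [-10.4  10.8]
34 1 120 [23.2 36.3] [-10.5  10.7]
37 -1 144 [-34.9 -21.5] [-10.6  10.7]
37 1 151 [23.2 36.6] [-10.1  10.7]
40 -1 147 [-35.  -21.5] [-9.6 10.9]
40 1 141 [23.2 36.5] [-10.2  10.7]
43 -1 151 [-34.7 -21.5] [-10.3  10.7]
43 1 162 [23.2 36.5] [-9.8 10.7]
wedge tool frame ((6.7926177978515625, 1.1954307556152344), (85.8182601928711, 30.116374969482422), 0.4113771617412567) [9.24475602 1.14244408]
```

Emit:
{"fn": "send_rows", "kwargs": {
  "fingers": [45,45,45,20,20],
  "delta_pos": [
    [1,0,7],
    [0,0,5],
    [0,0,3],
    [0,0,0],
    [0,0,0]
  ],
  "yaw": [0,0,0,0,0]
}}

```text
clock: 12.53
position: [570.0, -127.5, -15.4]
tool_rot: [0.0, 0.99, 0.141, 0.0]
wrist_force: [0.1, -0.7, -0.2]
finger_gap: 0.331
grip_force: 59.4
```

Emit:
{"fn": "send_rows", "kwargs": {
  "fingers": [15,15,15],
  "delta_pos": [
    [0,0,0],
    [0,0,0],
    [0,0,0]
  ],
  "yaw": [0,0,0]
}}

```text
clock: 12.78
position: [570.0, -127.5, -15.6]
tool_rot: [0.0, 0.99, 0.141, 0.0]
wrist_force: [0.3, -0.5, 1.6]
finger_gap: 0.333
grip_force: 59.6
```

Emit:
{"fn": "send_rows", "kwargs": {
  "fingers": [15,15,15,15,15],
  "delta_pos": [
    [0,0,-10],
    [0,0,-25],
    [0,0,-30],
    [0,0,-30],
    [0,0,-20]
  ],
  "yaw": [0,0,0,0,0]
}}

```text
clock: 13.2
position: [570.8, -127.6, 102.4]
tool_rot: [0.001, 0.99, 0.141, 0.001]
wrist_force: [0.9, 0.2, -0.8]
finger_gap: 0.333
grip_force: 59.5
```

Emit:
{"fn": "send_rows", "kwargs": {
  "fingers": [15,15,15,15,15],
  "delta_pos": [
    [0,0,0],
    [0,0,0],
    [0,0,0],
    [0,20,0],
    [0,30,0]
  ],
  "yaw": [6,6,5.3,0,0]
}}

```text
clock: 13.62
position: [568.9, -175.9, 100.0]
tool_rot: [-0.0, 1.0, -0.008, -0.0]
wrist_force: [0.3, -1.1, -0.2]
finger_gap: 0.333
grip_force: 59.5
```

Emit:
{"fn": "send_rows", "kwargs": {
  "fingers": [15,15,15,15,15],
  "delta_pos": [
    [0,35,0],
    [0,35,0],
    [0,35,0],
    [0,32,0],
    [0,20,0]
  ],
  "yaw": [0,0,0,0,0]
}}

```text
clock: 14.03
position: [565.8, -337.7, 100.1]
tool_rot: [0.001, 1.0, -0.01, 0.001]
wrist_force: [-0.3, -0.0, -0.5]
finger_gap: 0.333
grip_force: 59.5
```

Emit:
{"fn": "send_rows", "kwargs": {
  "fingers": [15,15,15],
  "delta_pos": [
    [0,10,0],
    [0,0,0],
    [0,0,0]
  ],
  "yaw": [0,0,0]
}}

```text
clock: 14.28
position: [565.5, -343.8, 99.3]
tool_rot: [-0.0, 1.0, -0.01, -0.0]
wrist_force: [0.4, 0.8, -0.4]
finger_gap: 0.335
grip_force: 59.5
```

```bash
python3 look.py w6.png; python3 - <<'E'
from h import *
s=readout.read_state(); p=s["position"]; T=rot(s["tool_rot"])
c=imaging.camera("wrist"); w=cloud(c)
for t in ["wedge"]:
  for k in imaging.trace("wrist",t)[:1]:
    q=w[k["region"]]; q=q[q[:,2]>60]; print(len(q),np.percentile(q,[1,50,99],axis=0).round(1).tolist(),cv2.minAreaRect(q[:,:2].astype(np.float32)))
E
```

```text
14.2833 [ 565.53464356 -343.79648955   99.27086624] [-3.46141218e-04  9.99953248e-01 -9.66087376e-03 -2.22627369e-04] 0.3354728074710467
cover_grip 0.68 [343.5, 324.2]
case 0.93 [161.0, 317.8]
   5210 [[520.7, -399.6, 48.2], [614.1, -348.0, 49.7], [641.8, -291.8, 51.2]] ((542.74951171875, -344.74542236328125), (108.17061614990234, 197.73712158203125), 88.67992401123047)
11126 [[529.9, -358.6, 119.6], [574.3, -343.9, 129.4], [613.7, -329.3, 138.1]] ((570.9176025390625, -343.9156494140625), (30.159591674804688, 86.40054321289062), 88.91516876220703)
```

View pics/w6.png

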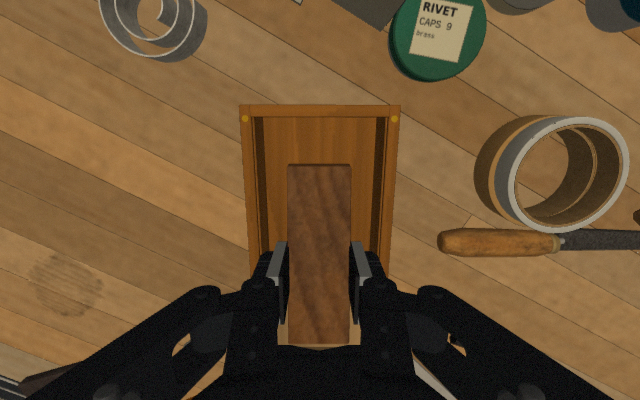

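The wrist view shows the wedge held level at (318,250), within the open case, with the walls at columns 245 and 397. I lower it.

Emit:
{"fn": "send_rows", "kwargs": {
  "fingers": [15,15,15,15,15],
  "delta_pos": [
    [1,1,25],
    [0,0,30],
    [0,0,25],
    [0,0,12],
    [0,0,8]
  ],
  "yaw": [0,0,0,0,0]
}}

```text
clock: 15.0
position: [566.0, -344.3, -2.6]
tool_rot: [-0.001, 1.0, -0.009, -0.001]
wrist_force: [0.2, -0.8, -0.8]
finger_gap: 0.331
grip_force: 59.5
```

Emit:
{"fn": "send_rows", "kwargs": {
  "fingers": [15,15,15,15],
  "delta_pos": [
    [0,0,4],
    [0,0,3],
    [0,0,0],
    [0,0,0]
  ],
  "yaw": [0,0,0,0]
}}

```text
clock: 15.33
position: [567.6, -345.8, -6.6]
tool_rot: [0.0, 1.0, -0.009, 0.001]
wrist_force: [-0.7, -0.6, -0.4]
finger_gap: 0.328
grip_force: 59.5
```

Emit:
{"fn": "send_rows", "kwargs": {
  "fingers": [15,15,15],
  "delta_pos": [
    [0,0,1],
    [0,0,1],
    [0,0,0]
  ],
  "yaw": [0,0,0]
}}

```text
clock: 15.58
position: [567.0, -345.6, -9.3]
tool_rot: [0.0, 1.0, -0.009, 0.0]
wrist_force: [0.3, -0.2, -1.0]
finger_gap: 0.332
grip_force: 59.5
```

Emit:
{"fn": "send_rows", "kwargs": {
  "fingers": [15,15,15],
  "delta_pos": [
    [0,0,1],
    [0,0,0],
    [0,0,0]
  ],
  "yaw": [0,0,0]
}}

```text
clock: 15.83
position: [567.1, -345.6, -9.6]
tool_rot: [0.0, 1.0, -0.009, 0.0]
wrist_force: [-2.2, 0.3, 7.8]
finger_gap: 0.33
grip_force: 60.5
```

Floor contact. I release, lift, turn and return over the bar.

Emit:
{"fn": "send_rows", "kwargs": {
  "fingers": [45,45,45,45,45],
  "delta_pos": [
    [0,0,0],
    [0,0,0],
    [0,0,-5],
    [0,0,-25],
    [0,0,-35]
  ],
  "yaw": [0,0,0,0,0]
}}

```text
clock: 16.25
position: [564.5, -343.9, 51.9]
tool_rot: [-0.002, 1.0, -0.009, -0.003]
wrist_force: [0.5, -0.7, -0.3]
finger_gap: 0.526
grip_force: 0.0
```

Emit:
{"fn": "send_rows", "kwargs": {
  "fingers": [45,45,45,45,45],
  "delta_pos": [
    [0,0,-35],
    [0,0,-30],
    [0,0,0],
    [0,0,0],
    [0,0,0]
  ],
  "yaw": [0,-7,-7,-7,-7]
}}

```text
clock: 16.67
position: [567.3, -345.7, 120.6]
tool_rot: [0.001, 0.972, 0.236, 0.001]
wrist_force: [1.0, 0.4, -1.7]
finger_gap: 0.528
grip_force: 0.0
```

Emit:
{"fn": "send_rows", "kwargs": {
  "fingers": [45,45,45,45,45],
  "delta_pos": [
    [0,0,0],
    [0,0,0],
    [0,0,0],
    [0,0,0],
    [0,0,0]
  ],
  "yaw": [-7,-7,-7,-7,-7]
}}

```text
clock: 17.08
position: [566.8, -345.3, 119.4]
tool_rot: [0.0, 0.856, 0.517, 0.0]
wrist_force: [-0.2, -0.0, 0.2]
finger_gap: 0.528
grip_force: 0.0
```

Emit:
{"fn": "send_rows", "kwargs": {
  "fingers": [45,45,45,45,45],
  "delta_pos": [
    [0,0,0],
    [0,0,0],
    [0,0,0],
    [0,0,0],
    [0,-30,0]
  ],
  "yaw": [-7,-7,-7,-6,0]
}}

```text
clock: 17.5
position: [541.0, -345.5, 120.0]
tool_rot: [0.003, 0.711, 0.703, 0.001]
wrist_force: [0.5, -0.7, 0.0]
finger_gap: 0.528
grip_force: 0.0
```

Emit:
{"fn": "send_rows", "kwargs": {
  "fingers": [40,40,40,40,40],
  "delta_pos": [
    [1.5,-35,0],
    [0,-35,0],
    [0,-30,0],
    [0,0,0],
    [0,0,0]
  ],
  "yaw": [0,0,0,0,0]
}}

```text
clock: 17.92
position: [435.8, -341.6, 119.6]
tool_rot: [-0.0, 0.714, 0.7, 0.0]
wrist_force: [0.2, -0.1, -0.7]
finger_gap: 0.468
grip_force: 0.0
```

```bash
python3 look.py w7.png
```

```text
17.9167 [ 435.84043391 -341.57789478  119.64033833] [-3.92374267e-05  7.14284774e-01  6.99855170e-01  4.16844598e-05] 0.46832573150910395
cover_grip 0.55 [199.0, 312.6]
   1284 [[430.3, -368.2, 63.9], [437.3, -340.8, 66.9], [444.2, -316.1, 68.6]] ((437.5007629394531, -342.28472900390625), (53.3901481628418, 13.907594680786133), 88.56751251220703)
wedge 0.83 [195.2, 464.4]
   3468 [[529.5, -362.0, 5.1], [566.1, -344.7, 20.5], [614.0, -331.2, 29.4]] ((574.9833374023438, -350.168701171875), (37.18410110473633, 91.36247253417969), 88.76785278320312)
   3468 [[529.5, -362.0, 5.1], [566.1, -344.7, 20.5], [614.0, -331.2, 29.4]] ((574.9833374023438, -350.168701171875), (37.18410110473633, 91.36247253417969), 88.76785278320312)
case 0.93 [200.3, 399.8]
   5030 [[484.0, -399.9, 48.1], [589.0, -315.4, 49.6], [641.4, -290.7, 51.3]] ((536.54296875, -345.1705017089844), (108.31694793701172, 212.31507873535156), 88.82164001464844)
```

View pics/w7.png

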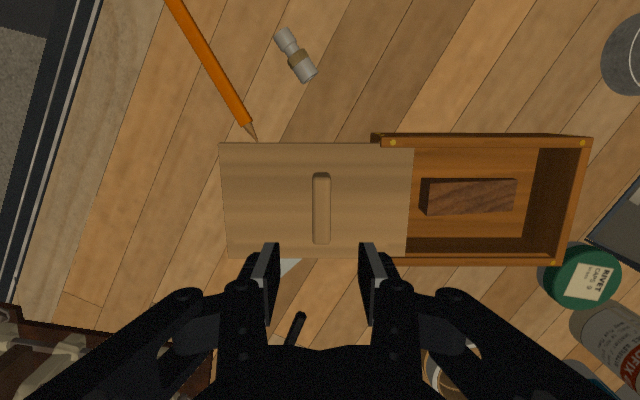

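The wedge lies flat on the floor at (470,196), and the cover is fully back with the bar at (321,208). I descend and grasp the bar.

Emit:
{"fn": "send_rows", "kwargs": {
  "fingers": [35,30,26,26,26],
  "delta_pos": [
    [0,1.5,20],
    [0,0,30],
    [0,0,20],
    [0,0,10],
    [0,0,5]
  ],
  "yaw": [0,0,0,0,0]
}}

```text
clock: 18.53
position: [438.4, -340.8, 32.5]
tool_rot: [-0.001, 0.713, 0.701, -0.0]
wrist_force: [0.0, -0.9, 0.3]
finger_gap: 0.306
grip_force: 0.0
```

Emit:
{"fn": "send_rows", "kwargs": {
  "fingers": [26,10,8,8,8],
  "delta_pos": [
    [0,0,0],
    [0,0,0],
    [0,0,0],
    [0,0,0],
    [0,0,0]
  ],
  "yaw": [0,0,0,0,0]
}}

```text
clock: 18.95
position: [439.1, -341.9, 35.0]
tool_rot: [0.001, 0.714, 0.7, 0.0]
wrist_force: [1.3, 0.4, -1.1]
finger_gap: 0.145
grip_force: 60.4
```

Emit:
{"fn": "send_rows", "kwargs": {
  "fingers": [8,8,8,8,8],
  "delta_pos": [
    [0,6,0],
    [0,10,0],
    [0,12,0],
    [0,12,0],
    [0,12,0]
  ],
  "yaw": [0,0,0,0,0]
}}

```text
clock: 19.37
position: [492.5, -343.0, 35.0]
tool_rot: [0.001, 0.714, 0.701, 0.0]
wrist_force: [-2.3, -0.3, 4.8]
finger_gap: 0.144
grip_force: 61.4
```

Emit:
{"fn": "send_rows", "kwargs": {
  "fingers": [8,8,8,8,8],
  "delta_pos": [
    [0,12,0],
    [0,12,0],
    [0,12,0],
    [0,12,0],
    [0,10,0]
  ],
  "yaw": [0,0,0,0,0]
}}

```text
clock: 19.78
position: [550.9, -344.2, 35.0]
tool_rot: [0.001, 0.713, 0.701, 0.0]
wrist_force: [-2.3, -2.0, 6.0]
finger_gap: 0.143
grip_force: 61.4
```

Emit:
{"fn": "send_rows", "kwargs": {
  "fingers": [8,8,8,8,8],
  "delta_pos": [
    [0,6,0],
    [0,3,0],
    [0,2,0],
    [0,0,0],
    [0,0,0]
  ],
  "yaw": [0,0,0,0,0]
}}

```text
clock: 20.2
position: [561.5, -344.4, 35.0]
tool_rot: [0.002, 0.714, 0.701, 0.0]
wrist_force: [1.6, -2.3, 5.7]
finger_gap: 0.148
grip_force: 61.3
```

Emit:
{"fn": "send_rows", "kwargs": {
  "fingers": [8,8,8],
  "delta_pos": [
    [0,2,0],
    [0,0,0],
    [0,0,0]
  ],
  "yaw": [0,0,0]
}}

```text
clock: 20.45
position: [562.4, -344.5, 35.0]
tool_rot: [0.001, 0.714, 0.701, 0.0]
wrist_force: [-2.3, -2.2, 7.1]
finger_gap: 0.145
grip_force: 61.5
```

Emit:
{"fn": "send_rows", "kwargs": {
  "fingers": [8,8,8],
  "delta_pos": [
    [0,2,0],
    [0,0,0],
    [0,0,0]
  ],
  "yaw": [0,0,0]
}}

```text
clock: 20.7
position: [562.4, -344.4, 35.0]
tool_rot: [-0.001, 0.714, 0.701, -0.001]
wrist_force: [-9.0, -3.5, 12.1]
finger_gap: 0.142
grip_force: 62.2
```

Emit:
{"fn": "send_rows", "kwargs": {
  "fingers": [8,8,8],
  "delta_pos": [
    [0,2,0],
    [0,0,0],
    [0,0,0]
  ],
  "yaw": [0,0,0]
}}

```text
clock: 20.95
position: [562.4, -344.4, 34.9]
tool_rot: [-0.002, 0.713, 0.701, -0.002]
wrist_force: [-14.7, -3.9, 16.6]
finger_gap: 0.141
grip_force: 62.8
```

Emit:
{"fn": "send_rows", "kwargs": {
  "fingers": [8,8,26,30,30],
  "delta_pos": [
    [0,-3,0],
    [0,0,0],
    [0,0,0],
    [0,0,0],
    [0,0,0]
  ],
  "yaw": [0,0,0,0,0]
}}

```text
clock: 21.37
position: [562.3, -343.2, 33.6]
tool_rot: [-0.001, 0.714, 0.701, 0.0]
wrist_force: [0.6, -0.8, -0.6]
finger_gap: 0.347
grip_force: 0.0
```

Emit:
{"fn": "send_rows", "kwargs": {
  "fingers": [30,30,30,30,30],
  "delta_pos": [
    [0,0,-5],
    [0,0,-20],
    [0,0,-30],
    [0,0,-35],
    [0,0,-35]
  ],
  "yaw": [0,0,0,0,0]
}}

```text
clock: 21.78
position: [561.9, -343.2, 160.0]
tool_rot: [-0.001, 0.714, 0.701, -0.0]
wrist_force: [-0.1, -0.1, -0.2]
finger_gap: 0.348
grip_force: 0.0
```

Emit:
{"fn": "send_rows", "kwargs": {
  "fingers": [30,30,30],
  "delta_pos": [
    [0,0,-25],
    [0,0,0],
    [0,0,0]
  ],
  "yaw": [0,0,0]
}}

```text
clock: 22.03
position: [563.4, -344.2, 186.3]
tool_rot: [0.002, 0.714, 0.701, 0.0]
wrist_force: [0.9, 0.9, -0.8]
finger_gap: 0.353
grip_force: 0.0
```

```bash
python3 look.py w8.png
```

```text
22.0333 [ 563.44851736 -344.15607098  186.31549535] [1.79106700e-03 7.13561703e-01 7.00589932e-01 4.85227943e-04] 0.35313414558657247
case 0.67 [183.7, 315.8]
   3276 [[485.5, -399.9, 48.2], [583.2, -322.9, 49.7], [641.5, -290.7, 51.4]] ((562.0699462890625, -345.59185791015625), (108.15757751464844, 159.8733673095703), 88.86628723144531)
```

View pics/w8.png

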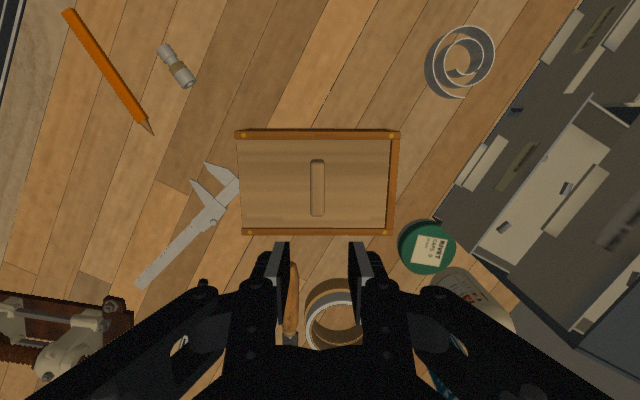

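The cover is flush against the +x wall at (388,185), with no gap, the bar centred at (317,188), and the gripper clear.

```bash
python3 -c "
from h import *
print(job_done())"
```

```text
the job is handed in; nothing more can be done
None
```

The wedge is lying on the floor of the case and the cover is slid fully shut over it; I handed the job in at about 22 s, with the gripper lifted clear.

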